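# Wedge a plaster mould off its board

### The arm

A 6-joint arm with a two-finger parallel gripper is mounted at the origin on the work surface. World frame = base frame: x ahead of the robot, y to its left, z up, the work surface at z = 0. Lengths are in m, angles in degrees, forces in N, time in s.
With the tool pointing down it reaches from about 0.4 to 0.825 m from the base axis. Payload 7 kg.
Tool frame: the origin (TCP) lies at the centre of the arm's flange, where the gripper is bolted on; the fingertips stand 178 mm ahead of it and the grasp point (between the pads) lies 159 mm ahead of it (tip_reach is the distance from the TCP to the fingertips, in m); z points along the fingers, y is the line along which they close (so a half turn about z gives the same grasp; the last joint's range is limited). The gripper opens to 88 mm and grips with 3 to 60 N. Pads are 19 mm wide; open, the fingers measure 130 mm over their backs; the gripper's body (78 mm by 193 mm) begins 47 mm behind the grasp point.
Start: joints at [-53.795, 20.546, 0.682, 0, -70.136, -16.507], TCP at [0.227, -0.635, 0.405] pointing down, gripper open.
Joint ranges: [-176.03, 176.03], [-82.01, 121.73], [-58.28, 71.71], [-173.87, 95.51], [-174.79, -0.11], [-173.66, 173.66]. Speed limits (degrees/s): [136.94, 136.94, 172.46, 180, 180, 180].

### API

Orientations are given as [roll, pitch, yaw] about the fixed x, y, z axes, in that order (R = Rz(yaw) Ry(pitch) Rx(roll)).
In Python, from plant import * gives the robot as it stands.
- The arm moves only by the shell command python3 -m handwheel 'ROWS'. ROWS is JSON, a list of rows, each a list of 7 numbers: the opening, from -1 (shut) to 1 (fully open), then the shift along the tool's x, y, z as a fraction of full scale, then the turn, a rotation vector about the tool's x, y, z as a fraction of full scale. A call has 1 to 5 rows; each row shifts and turns the commanded pose from where the row before left it, along the tool's axes as they then stand; what a row does not reach is not made up. Full scale, the value 1, is 0.025 m for a shift and 6 degrees for a turn. A row lasts 1/8 s, in which the tool goes at most 62.5 mm and 10.7 degrees, less where a joint would pass 70% of its speed; a pose out of reach is approached as far as the arm can. A call with a number of a shift or a turn outside -1 to 1 is refused whole. A call with a gripper value outside its range is refused whole. The fingers move at their own pace and stop on an object; the grip force is fixed at half the most. Time passes only in rows, so rows that do not move let the fingers close. It gives the time, the measured TCP pose, the force, the opening and the grip force at its end, in the units of the state.
- get_obs(): the state, without advancing time (a new reading comes with each control period).
- snapshot(name): name is "side" or "top" or "wrist"; returns a dict with "color" (384x512x3 uint8, red, green, blue), "fx", "fy", "cx", "cy" (pixels), "R" (3x3) and "t" (3): a world point X has camera coordinates R X + t; the wrist camera has in their place "tool_from_camera" (4x4, takes a point from camera to tool coordinates, whose origin is the TCP and whose axes are the flange's). Camera axes: x right, y down, z forward; pixel columns grow to the right and rows downward; lengths in m; the calibration is good to about 2 mm. A picture is of the moment at which its call begins: read the wrist's pose just before it. There is no depth.
- close_job(): hands the job in; it is judged then, once.
The state is a dict: "clock": time; "joint_pos": joint angles; "qvel": joint speeds; "tau": joint torques, N m; "tool_pos": TCP position; "orientation": TCP orientation; "force": force on the tool from outside, world axes, zero at the start; "moment": the same for the moment, N m; "opening": finger opening in m; "gripper_force": force on a finger pad.
Only numpy, scipy, OpenCV 4.12 (cv2) and the standard library are available. Lean on these libraries where they do the work, as an engineer would, in place of code of your own. Each camera call takes 0.05 s, during which the arm holds its last target. There are 200 camera calls.

### The job

Free the rectangular plaster press mould that lies on the plywood board so that air can get under it. First slide the board's metal stop up against the back of the mould and press until the mould is held snugly between the stop and the two lugs; then push the thin end of the wooden wedge between the lugs, flat along the board, into the groove under the mould's front edge until that edge has just lifted, by about 5 mm. Finish still gripping the wedge there, with the mould resting on it; do not touch the mould with the gripper and do not disturb the other things.

Things in the scene. Friction and masses are not known exactly. Their poses are not given: they have to be found in the camera images.
- board: Fixed plywood board 340 x 180 x 12 mm. Origin: centre of its underside, on the table. x axis: the wedge's push direction, from lug end to stop end, within 0.3 rad of world +y. Two fixed aluminium lugs (20 along x, 24 wide, 18 mm high above the board's top, centred at y = +52 and -52 mm) have their mould-side faces at x = -30 mm, leaving an 80 mm gateway between them.
- stop (a joint): How far (m) the aluminium stop has slid along board -x towards the mould, range 0 to 0.08, starts under 0.03. It keeps to the board's centre line (y = 0), stays where left, takes about 7 N to slide (up to 13 N while it pushes the mould). Crossbar 28 (x) x 120 x 12 mm with an upright 20 x 20 mm post, to be gripped from above and dragged.
- stop_post (a point): Centre of the top of the stop's post, 70 mm above the board's top; axes as the board's. The post's axis is 18 mm behind (board +x of) the stop's face.
- stop_face (a point): Centre of the stop's mould-side face at its foot, at the height of the board's top; axes as the board's. At joint 0 it is at board x = +135 mm; with the mould snug against the lugs it ends at about board x = +70 mm.
- mould: Loose white plaster slab 100 (x) x 140 (y) x 32 mm with a round dish rim (92 mm across, 12 mm high) on top; 0.45 to 0.8 kg. Origin: centre of its underside; axes as the board's when square to it. Starts on the board, up to 9 mm from the lugs and slightly askew. A groove 50 mm wide, 8 mm high, 75 mm deep runs under it from the middle of its front (-x) edge.
- mould_lip (a point): Top of the groove's mouth in the mould's front face (mould x = -50, y = 0, z = 8 mm): the edge that the wedge lifts. At rest it is 20 mm above the table.
- mould_back (a point): Foot of the middle of the mould's back face (mould x = +50 mm), which the stop presses on.
- wedge: Loose beech wedge 110 x 28 mm, 60 g. Origin: underside, below the centre of its grip block; x points to the thin end. Grip block 30 (x) x 28 x 46 mm high (x -15 to 15 mm); then a straight 1 in 4 ramp from 22 mm high at x = 15 to 2 mm at x = 95 mm. Starts flat on the table beyond one end of the board, thin end to world +y within 0.5 rad. Grip it across its width.
- wedge_tip (a point): Middle of the wedge's thin end, on the underside (wedge x = 95 mm).
- block: Bystander: plain wooden block 100 x 30 x 22 mm, no taper; lies beyond the other end of the board.
- vase: Bystander: white vase, 150 mm high.
- bats: Bystander: stepped stack of round plaster bats, 140 mm across, 75 mm high.
- jar: Bystander: jar 68 mm across, 90 mm high.
- brush: Bystander: brush lying on the table.
- cup: Bystander: white cup 76 mm across, 80 mm high.
- rib: Bystander: flat wooden rib 100 x 45 x 6 mm.
Things that resemble listed ones, but are neither listed nor needed, are in the scene too. What is shaped like the wedge but green, pink or purple is not meant.

How it is judged (in metres and radians):
On the way, in this order (a step that is already met when the one before it is completed fails the run):
1. the stop presses the mould home against the lugs, before it is lifted (contact force between stop and mould above 1 N and x of mould_lip in the frame of board below -0.027 m and height (world z) of mould_lip below 0.0215 m), for 0.1 s.
2. the wedge lifts the mould's front edge (contact force between wedge and mould above 0.5 N and height (world z) of mould_lip above 0.022 m), for 0.1 s.
At the end, for the whole second after the job is handed in: Front edge 2.2 to 9.5 mm above rest, borne by the wedge (0.8 N or more), which lies flat on the board (4 mm, 0.12 rad) between the lugs, gripped (over 2 N). Mould within 4 mm of lugs and stop, under 15 mm sideways, 0.12 rad turned, at rest, untouched by the robot (height (world z) of mould_lip between 0.0222 and 0.0295 m and x of stop_face in the frame of mould_back below 0.004 m and x of mould_lip in the frame of board below -0.026 m and angle between each of mould, wedge's own z axis and vertical below 0.12 rad and y of mould in the frame of board between -0.015 and 0.015 m and angle between the x axis of mould and the x axis of board, either way round below 0.12 rad and contact force between wedge and mould above 0.8 N and contact force between the fingers and wedge above 2 N and contact force between each of the arm, the fingers and mould below 0.2 N and height (world z) of wedge below 0.016 m and x of wedge in the frame of board below -0.06 m and y of wedge in the frame of board between -0.035 and 0.035 m and linear speed of each of mould, wedge below 0.01 m/s); the arm keeps its last pose, push and grip.
It fails at once if the robot touches the mould (contact force between any of the arm, the fingers and mould above 1 N).
It fails at once if a bystander is moved more than 30 mm or knocked over (distance of any of block, vase, bats, jar, brush, cup, rib from where it was at the start of the episode above 0.03 m or angle between any of vase, jar, cup, bats's own z axis and vertical above 0.5 rad).
It also fails if it takes over 61 s, if anything falls off the work surface, if the arm or the gripper's body presses on something with over 40 N, if the wrist force passes 120 N, or if a joint passes its speed limit or range.

## Working session

There is one attempt and no reset: what is moved stays moved. The work goes in short steps, Python scripts to look and compute and a shell command to move; the robot and the scene stay as the last step left them, time stands still between calls to the robot, and variables do not carry over. Pictures are saved under pics/ and viewed, at most 10 in all, crops included, and the job is handed in when it is done.

```bash
ls; mkdir -p pics
python3 - <<'E'
from plant import *
import cv2
o=get_obs();print(o)
for n in("top","side"):
    s=snapshot(n);cv2.imwrite(f"pics/{n}0.png",cv2.resize(s["color"][:,:,::-1],(800,600),interpolation=cv2.INTER_CUBIC))
    print(n,s["fx"],s["cx"],s["cy"],s["R"],s["t"])
E
```

```text
pics
{'clock': 0.0, 'joint_pos': array([-5.37949516e+01,  2.05929681e+01,  6.30237526e-01, -2.08810190e-02,
       -7.01359288e+01, -1.65083373e+01]), 'qvel': array([ 0.09305942, -0.02863692, -0.03686502, -0.03154124, -0.00875964,
        0.03843369]), 'tau': array([ 1.57056500e-03, -5.82719922e+01,  2.93049037e+01,  6.99721187e+00,
        6.69759684e-03, -1.57079594e-04]), 'tool_pos': array([ 0.22744354, -0.63530097,  0.40367587]), 'orientation': array([ 1.79899829e+02, -9.21750850e-03, -1.60310393e+02]), 'force': array([ 0.05157168, -0.02153316,  0.44075621]), 'moment': array([0.01502371, 0.02226793, 0.02720216]), 'gripper_force': 0.0, 'opening': 0.0876873823765084}
top 441.6562744476364 259.97749882505036 194.45178078491867 [[ 0.02743814 -0.99938286  0.02193299]
 [-0.99618413 -0.0291557  -0.08226248]
 [ 0.08285118 -0.01959217 -0.99636932]] [0.01901542 0.47002816 1.57405127]
side 458.1515017820981 261.5697974822914 196.15061227718562 [[ 0.83917886 -0.54355251  0.01815218]
 [-0.33470732 -0.5424789  -0.77051129]
 [ 0.42866053  0.64052112 -0.63716783]] [-0.37502043  0.26424721  1.49204532]
```

View pics/top0.png

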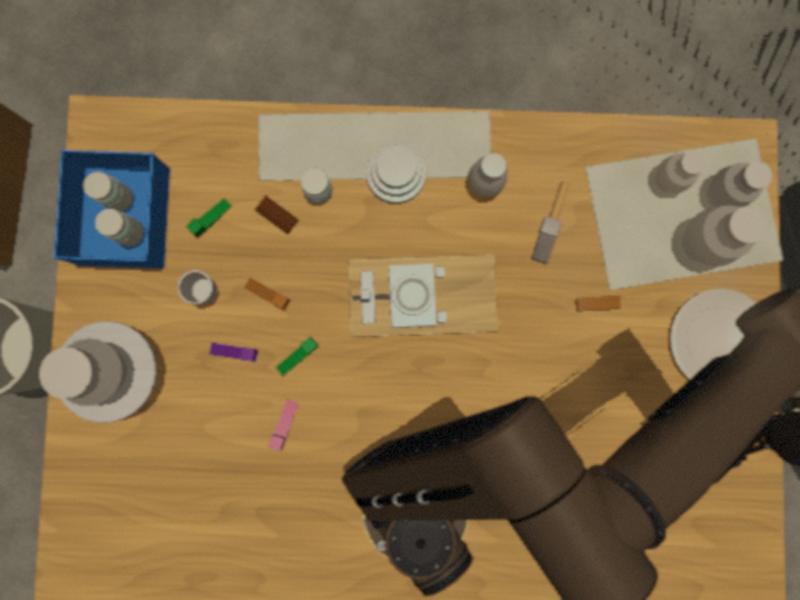

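View pics/side0.png

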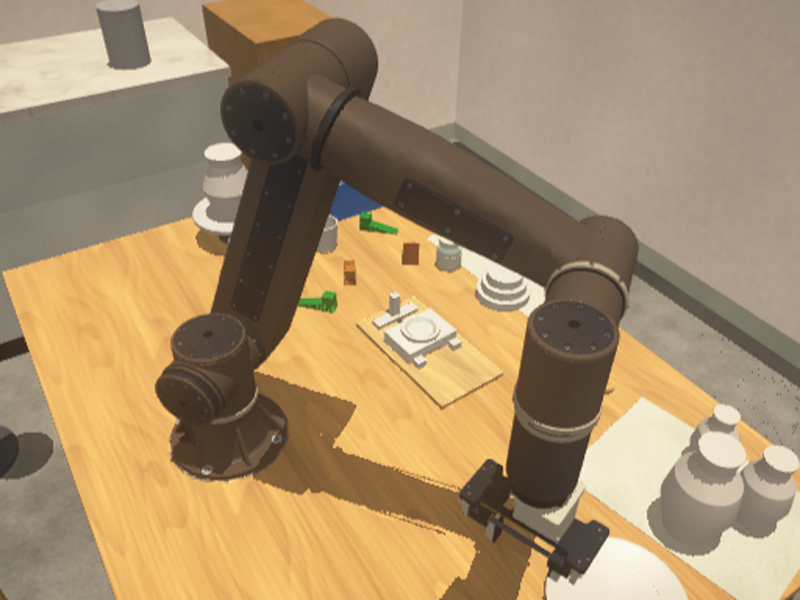

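Top view (800-px scale): the board spans (350–497, 257–335), with the stop at (367,297), mould at (413,295) and lugs at (440,272) and (441,317). Things that could be the wedge: the brown piece right at (598,303), the brown piece left at (267,293), the dark rib at (277,214), green at (209,217) and (298,356), purple at (233,352) and pink at (284,425). The coloured ones are excluded. I'll check the two brown pieces in a close crop.

```bash
cat > h.py <<'E'
from plant import *
import cv2, numpy as np
from scipy.spatial.transform import Rotation as Rn
def pix2w(s,u,v,z,obs=None):
    "pixel -> world on plane z"
    if "R" in s: R,t=np.array(s["R"]),np.array(s["t"])
    else:
        T=np.eye(4);T[:3,:3]=Rn.from_euler("xyz",obs["orientation"],degrees=True).as_matrix();T[:3,3]=obs["tool_pos"]
        M=np.linalg.inv(T@np.array(s["tool_from_camera"]));R,t=M[:3,:3],M[:3,3]
    c=-R.T@t; d=R.T@np.array([(u-s["cx"])/s["fx"],(v-s["cy"])/s["fy"],1])
    return c+d*(z-c[2])/d[2]
E
python3 - <<'E'
from h import *
s=snapshot("top");c=np.ascontiguousarray(s["color"][:,:,::-1])
a=c[160:220,145:215];b=c[160:220,355:425];m=c[155:225,215:330]
A=cv2.resize(np.hstack([a,b]),(800,343),interpolation=cv2.INTER_CUBIC)
B=cv2.resize(m,(422,257),interpolation=cv2.INTER_CUBIC)
im=np.zeros((600,800,3),np.uint8);im[:343]=A;im[343:,:422]=B
cv2.imwrite("pics/crop1.png",im)
k=1/1.5625
for n,u,v,z in[("board1",350,257,.012),("b2",495,257,.012),("b3",497,333,.012),("b4",351,336,.012),("stop",367,297,.024),("lugA",440,272,.03),("lugB",441,317,.03),("right",598,303,.02),("left",267,293,.02),("pr",578,303,.02),("pr2",620,303,.02)]:print(n,pix2w(s,u*k,v*k,z).round(3))
E
```

```text
board1 [0.575 0.166 0.012]
b2 [ 0.586 -0.172  0.012]
b3 [ 0.408 -0.18   0.012]
b4 [0.392 0.157 0.012]
stop [0.482 0.123 0.024]
lugA [ 0.544 -0.043  0.03 ]
lugB [ 0.44  -0.048  0.03 ]
right [ 0.484 -0.413  0.02 ]
left [0.485 0.353 0.02 ]
pr [ 0.483 -0.366  0.02 ]
pr2 [ 0.486 -0.464  0.02 ]
```

View pics/crop1.png

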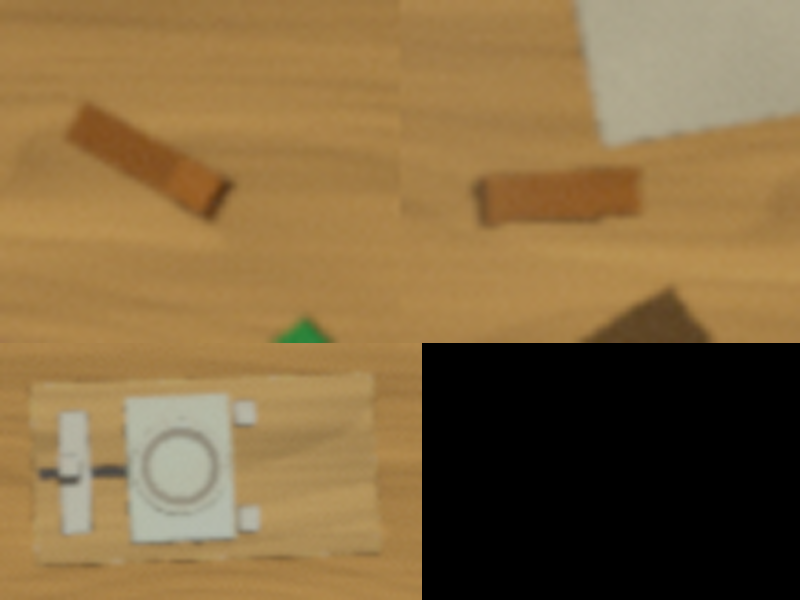

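The left piece has a brighter grip block at the right of it, with the ramp running to the left (world +y), so it is the wedge, at (267,293). The right piece is plain, so it is the bystander block. Next I'll move above the stop and look.

```bash
cat >> h.py <<'E'
def plan(x,y,z,yaw,n=None,frm=None):
    o=get_obs(); p=np.array(o["tool_pos"]); e=o["orientation"]; 
    if frm is not None: p=np.array(frm[:3]);e=[180,0,frm[3]]
    d=np.array([x,y,z])-p; w=(yaw-e[2]+180)%360-180
    n=n or int(np.ceil(max(np.linalg.norm(d)/.025,abs(w)/6)))
    print("n",n)
    for i in range(n):
        a=np.radians(e[2]+w*i/n);c,s=np.cos(a),np.sin(a);q=d/n/.025
        print([round(float(v),2) for v in(c*q[0]+s*q[1],s*q[0]-c*q[1],-q[2])],round(-w/n/6,2))
E
python3 - <<'E'
from h import *
plan(.482,.10,.36,-87.7)
E
```

```text
n 32
[-0.61, 0.76, 0.05] -0.38
[-0.64, 0.73, 0.05] -0.38
[-0.67, 0.71, 0.05] -0.38
[-0.69, 0.68, 0.05] -0.38
[-0.72, 0.65, 0.05] -0.38
[-0.75, 0.62, 0.05] -0.38
[-0.77, 0.59, 0.05] -0.38
[-0.79, 0.56, 0.05] -0.38
[-0.82, 0.53, 0.05] -0.38
[-0.84, 0.5, 0.05] -0.38
[-0.85, 0.46, 0.05] -0.38
[-0.87, 0.43, 0.05] -0.38
[-0.89, 0.4, 0.05] -0.38
[-0.9, 0.36, 0.05] -0.38
[-0.92, 0.32, 0.05] -0.38
[-0.93, 0.29, 0.05] -0.38
[-0.94, 0.25, 0.05] -0.38
[-0.95, 0.21, 0.05] -0.38
[-0.96, 0.18, 0.05] -0.38
[-0.96, 0.14, 0.05] -0.38
[-0.97, 0.1, 0.05] -0.38
[-0.97, 0.06, 0.05] -0.38
[-0.97, 0.02, 0.05] -0.38
[-0.97, -0.02, 0.05] -0.38
[-0.97, -0.05, 0.05] -0.38
[-0.97, -0.09, 0.05] -0.38
[-0.96, -0.13, 0.05] -0.38
[-0.96, -0.17, 0.05] -0.38
[-0.95, -0.21, 0.05] -0.38
[-0.94, -0.24, 0.05] -0.38
[-0.93, -0.28, 0.05] -0.38
[-0.92, -0.32, 0.05] -0.38
```

```bash
H="python3 -m handwheel"
python3 -m handwheel '[[1,-0.61,0.76,0.05,0,0,-0.38],[1,-0.64,0.73,0.05,0,0,-0.38],[1,-0.67,0.71,0.05,0,0,-0.38],[1,-0.69,0.68,0.05,0,0,-0.38],[1,-0.72,0.65,0.05,0,0,-0.38]]'
python3 -m handwheel '[[1,-0.75,0.62,0.05,0,0,-0.38],[1,-0.77,0.59,0.05,0,0,-0.38],[1,-0.79,0.56,0.05,0,0,-0.38],[1,-0.82,0.53,0.05,0,0,-0.38],[1,-0.84,0.5,0.05,0,0,-0.38]]'
python3 -m handwheel '[[1,-0.85,0.46,0.05,0,0,-0.38],[1,-0.87,0.43,0.05,0,0,-0.38],[1,-0.89,0.4,0.05,0,0,-0.38],[1,-0.9,0.36,0.05,0,0,-0.38],[1,-0.92,0.32,0.05,0,0,-0.38]]'
python3 -m handwheel '[[1,-0.93,0.29,0.05,0,0,-0.38],[1,-0.94,0.25,0.05,0,0,-0.38],[1,-0.95,0.21,0.05,0,0,-0.38],[1,-0.96,0.18,0.05,0,0,-0.38],[1,-0.96,0.14,0.05,0,0,-0.38]]'
python3 -m handwheel '[[1,-0.97,0.1,0.05,0,0,-0.38],[1,-0.97,0.06,0.05,0,0,-0.38],[1,-0.97,0.02,0.05,0,0,-0.38],[1,-0.97,-0.02,0.05,0,0,-0.38],[1,-0.97,-0.05,0.05,0,0,-0.38]]'
python3 -m handwheel '[[1,-0.97,-0.09,0.05,0,0,-0.38],[1,-0.96,-0.13,0.05,0,0,-0.38],[1,-0.96,-0.17,0.05,0,0,-0.38],[1,-0.95,-0.21,0.05,0,0,-0.38],[1,-0.94,-0.24,0.05,0,0,-0.38]]'
python3 -m handwheel '[[1,-0.93,-0.28,0.05,0,0,-0.38],[1,-0.92,-0.32,0.05,0,0,-0.38],[1,0,0,0,0,0,0]]'
python3 - <<'E'
from h import *
o=get_obs();s=snapshot("wrist")
import pickle;pickle.dump((o,s),open("w1.pkl","wb"))
print(s["tool_from_camera"])
cv2.imwrite("pics/w1.png",cv2.resize(s["color"][:,:,::-1],(800,600),interpolation=cv2.INTER_CUBIC))
E
```

```text
clock: 0.78
tool_pos: [0.2673, -0.5198, 0.3981]
orientation: [180.0, -0.0, -148.8]
force: [0.8, 0.3, -0.5]
opening: 0.0875
gripper_force: 0.0
clock: 1.4
tool_pos: [0.3072, -0.4049, 0.392]
orientation: [180.0, 0.0, -137.4]
force: [0.6, -1.0, -0.2]
opening: 0.0878
gripper_force: 0.0
clock: 2.02
tool_pos: [0.3466, -0.2901, 0.3858]
orientation: [180.0, 0.0, -126.0]
force: [1.1, 0.1, 0.2]
opening: 0.0875
gripper_force: 0.0
clock: 2.65
tool_pos: [0.3858, -0.175, 0.3796]
orientation: [180.0, 0.0, -114.6]
force: [0.2, -0.0, 1.0]
opening: 0.0875
gripper_force: 0.0
clock: 3.28
tool_pos: [0.4251, -0.06, 0.3733]
orientation: [180.0, 0.0, -103.2]
force: [0.1, 0.4, 0.4]
opening: 0.0878
gripper_force: 0.0
clock: 3.9
tool_pos: [0.4641, 0.0551, 0.367]
orientation: [180.0, 0.0, -91.8]
force: [1.1, 0.2, 0.1]
opening: 0.0877
gripper_force: 0.0
clock: 4.28
tool_pos: [0.4803, 0.102, 0.3643]
orientation: [180.0, -0.0, -87.2]
force: [-0.5, -0.8, -0.3]
opening: 0.0873
gripper_force: 0.0
[[ 4.63398472e-04 -9.57275609e-01 -2.89176753e-01  7.80925132e-02]
 [ 9.99999454e-01  1.72636177e-04  1.03098819e-03 -1.23897809e-03]
 [-9.37017480e-04 -2.89177073e-01  9.57275166e-01  1.97778089e-02]
 [ 0.00000000e+00  0.00000000e+00  0.00000000e+00  1.00000000e+00]]
```

View pics/w1.png

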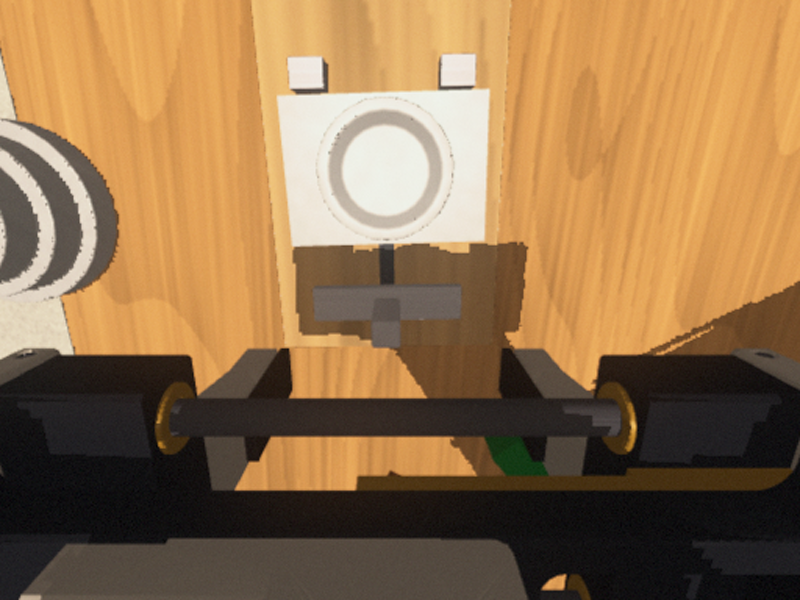

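The wrist view shows the mould (278–490, 90–246), lugs at about (307,73) and (458,70), the stop crossbar back edge at (313,318)–(461,316), and the back of the post top at (386,347).

Run:
```python
from h import *
import pickle
o,s=pickle.load(open("w1.pkl","rb"));k=1/1.5625
for n,u,v,z in[("postback",386,347,.082),("postTL",373,347,.082),("postTR",400,347,.082),("barbackL",313,319,.024),("barbackR",461,317,.024),
 ("lugL f",307,90,.03),("lugR f",459,87,.03),("lugL back",307,57,.03),("lugR back",459,54,.03),("mouldBL",293,246,.044),("mouldBR",487,241,.044),("mouldFL",278,96,.044),("mouldFR",490,89,.044),("bdLtop",251,0,.012),("bdLbot",285,346,.012),("bdRtop",511,0,.012),("bdR2",499,200,.012)]:print(n,pix2w(s,u*k,v*k,z,o).round(4))
print(o["tool_pos"],o["orientation"])
```

```text
postback [0.4855 0.1381 0.082 ]
postTL [0.4945 0.1385 0.082 ]
postTR [0.476  0.1376 0.082 ]
barbackL [0.5465 0.1413 0.024 ]
barbackR [0.4254 0.1337 0.024 ]
lugL f [ 0.5482 -0.0281  0.03  ]
lugR f [ 0.4438 -0.0351  0.03  ]
lugL back [ 0.5479 -0.0483  0.03  ]
lugR back [ 0.4457 -0.0552  0.03  ]
mouldBL [0.5568 0.0782 0.044 ]
mouldBR [0.4158 0.0676 0.044 ]
mouldFL [ 0.5645 -0.0212  0.044 ]
mouldFR [ 0.4252 -0.0323  0.044 ]
bdLtop [ 0.5896 -0.0854  0.012 ]
bdLbot [0.5732 0.1718 0.012 ]
bdRtop [ 0.4107 -0.0943  0.012 ]
bdR2 [0.4026 0.0397 0.012 ]
[0.48029079 0.10200553 0.364317  ] [ 1.79980413e+02 -1.47932831e-02 -8.71984753e+01]
```

Run:
```python
from h import *
plan(.486,.128,.225,-86.4)
```

```text
n 6
[-0.18, -0.05, 0.93] -0.02
[-0.18, -0.05, 0.93] -0.02
[-0.18, -0.05, 0.93] -0.02
[-0.18, -0.05, 0.93] -0.02
[-0.18, -0.05, 0.93] -0.02
[-0.18, -0.05, 0.93] -0.02
```

```bash
python3 -m handwheel '[[1,-0.54,-0.15,0,0,0,-0.13],[1,-0.54,-0.15,0.56,0,0,0],[1,0,0,1,0,0,0],[1,0,0,1,0,0,0],[1,0,0,1,0,0,0]]'
python3 -m handwheel '[[1,0,0,1,0,0,0],[1,0,0,1,0,0,0],[1,0,0,0,0,0,0]]'
python3 -m handwheel '[[-1,0,0,0,0,0,0],[-1,0,0,0,0,0,0],[-1,0,0,0,0,0,0],[-1,0,0,0,0,0,0],[-1,0,0,0,0,0,0]]'
```

```text
clock: 4.95
tool_pos: [0.4855, 0.128, 0.2741]
orientation: [180.0, -0.0, -86.6]
force: [0.1, -0.3, 1.0]
opening: 0.0879
gripper_force: 0.0
clock: 5.32
tool_pos: [0.4849, 0.1275, 0.2234]
orientation: [179.8, -0.1, -86.6]
force: [0.2, -0.1, 0.9]
opening: 0.0878
gripper_force: 0.0
clock: 5.95
tool_pos: [0.4857, 0.1277, 0.2259]
orientation: [-180.0, 0.0, -86.6]
force: [-0.2, -0.4, 0.7]
opening: 0.0435
gripper_force: 0.0
```

```bash
python3 -m handwheel '[[-1,0,0,0,0,0,0],[-1,0,0,0,0,0,0],[-1,0,0,0,0,0,0],[-1,0,0,0,0,0,0]]'
python3 -m handwheel '[[-1,0.2,0,0,0,0,0],[-1,0.25,0,0,0,0,0],[-1,0.25,0,0,0,0,0],[-1,0.25,0,0,0,0,0],[-1,0.25,0,0,0,0,0]]'
```

```text
clock: 6.45
tool_pos: [0.4857, 0.1277, 0.2256]
orientation: [180.0, -0.0, -86.6]
force: [-0.0, 0.1, -0.1]
opening: 0.0199
gripper_force: 30.0
clock: 7.08
tool_pos: [0.4875, 0.0984, 0.2257]
orientation: [-180.0, 0.1, -86.6]
force: [-3.1, 7.4, -1.2]
opening: 0.0193
gripper_force: 30.0
```

```bash
python3 -m handwheel '[[-1,0.12,0,0,0,0,0],[-1,0.12,0,0,0,0,0],[-1,0.08,0,0,0,0,0]]'
python3 -m handwheel '[[-1,0.06,0,0,0,0,0],[-1,0.06,0,0,0,0,0]]'
python3 -m handwheel '[[-1,0.04,0,0,0,0,0],[-1,0.04,0,0,0,0,0]]'
```

```text
clock: 7.45
tool_pos: [0.488, 0.0904, 0.2257]
orientation: [-180.0, 0.1, -86.6]
force: [-2.7, 6.7, -1.9]
opening: 0.0195
gripper_force: 30.0
clock: 7.7
tool_pos: [0.4881, 0.0878, 0.2257]
orientation: [-180.0, 0.1, -86.6]
force: [-3.3, 9.5, 0.6]
opening: 0.0194
gripper_force: 30.0
clock: 7.95
tool_pos: [0.4883, 0.086, 0.2257]
orientation: [-179.9, 0.1, -86.6]
force: [-5.7, 9.9, -0.1]
opening: 0.0201
gripper_force: 30.0
```

```bash
python3 -m handwheel '[[-1,0.05,0.02,0,0,0,0],[-1,0.05,0,0,0,0,0]]'
python3 -m handwheel '[[-1,0.05,0,0,0,0,0],[-1,0.05,0,0,0,0,0]]'
```

```text
clock: 8.2
tool_pos: [0.4883, 0.0836, 0.2257]
orientation: [-179.9, 0.1, -86.5]
force: [-0.7, 11.2, -2.8]
opening: 0.0196
gripper_force: 30.0
clock: 8.45
tool_pos: [0.4883, 0.0825, 0.2257]
orientation: [-179.9, 0.3, -86.6]
force: [-11.0, 28.4, -0.8]
opening: 0.0198
gripper_force: 30.0
```

```bash
python3 -m handwheel '[[-1,0.03,0,0,0,0,0],[-1,0,0,0,0,0,0],[-1,0,0,0,0,0,0]]'
python3 - <<'E'
from h import *
s=snapshot("wrist");o=get_obs()
import pickle;pickle.dump((o,s),open("w2.pkl","wb"))
cv2.imwrite("pics/w2.png",cv2.resize(s["color"][:,:,::-1],(800,600),interpolation=cv2.INTER_CUBIC))
E
```

```text
clock: 8.82
tool_pos: [0.4883, 0.0824, 0.2257]
orientation: [-179.8, 0.3, -86.5]
force: [-9.5, 27.6, -0.7]
opening: 0.0194
gripper_force: 30.0
```

View pics/w2.png

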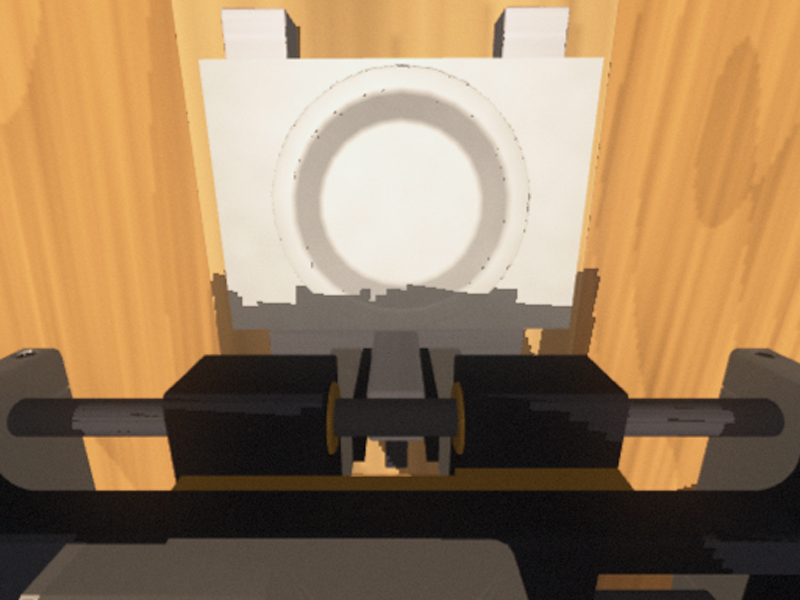

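The mould is now square against the lugs and the stop is hard on its back, at about 28 N. Next: release, raise, and go look at the wedge.

```bash
python3 -m handwheel '[[-0.2,0,0,0,0,0,0],[-0.2,0,0,0,0,0,0],[-0.2,0,0,0,0,0,0],[-0.2,0,0,-0.4,0,0,0],[-0.2,0,0,-0.8,0,0,0]]'
python3 -m handwheel '[[1,0,0,-1,0,0,0],[1,0,0,-1,0,0,0]]'
python3 - <<'E'
from h import *
plan(.515,.41,.36,-118.5)
E
```

```text
clock: 9.5
tool_pos: [0.4879, 0.0786, 0.2559]
orientation: [179.9, -0.0, -86.6]
force: [0.8, -0.8, 0.6]
opening: 0.0353
gripper_force: 0.0
clock: 9.75
tool_pos: [0.4881, 0.0787, 0.3071]
orientation: [-180.0, 0.0, -86.6]
force: [-0.5, 0.6, 1.0]
opening: 0.0497
gripper_force: 0.0
n 14
[-0.94, -0.13, -0.15] 0.38
[-0.94, -0.1, -0.15] 0.38
[-0.95, -0.06, -0.15] 0.38
[-0.95, -0.02, -0.15] 0.38
[-0.95, 0.02, -0.15] 0.38
[-0.95, 0.06, -0.15] 0.38
[-0.95, 0.09, -0.15] 0.38
[-0.94, 0.13, -0.15] 0.38
[-0.93, 0.17, -0.15] 0.38
[-0.93, 0.2, -0.15] 0.38
[-0.92, 0.24, -0.15] 0.38
[-0.91, 0.28, -0.15] 0.38
[-0.9, 0.31, -0.15] 0.38
[-0.88, 0.35, -0.15] 0.38
```

```bash
python3 -m handwheel '[[1,-0.94,-0.13,-0.15,0,0,0.38],[1,-0.94,-0.1,-0.15,0,0,0.38],[1,-0.95,-0.06,-0.15,0,0,0.38],[1,-0.95,-0.02,-0.15,0,0,0.38],[1,-0.95,0.02,-0.15,0,0,0.38]]'
python3 -m handwheel '[[1,-0.95,0.06,-0.15,0,0,0.38],[1,-0.95,0.09,-0.15,0,0,0.38],[1,-0.94,0.13,-0.15,0,0,0.38],[1,-0.93,0.17,-0.15,0,0,0.38],[1,-0.93,0.2,-0.15,0,0,0.38]]'
python3 -m handwheel '[[1,-0.92,0.24,-0.15,0,0,0.38],[1,-0.91,0.28,-0.15,0,0,0.38],[1,-0.9,0.31,-0.15,0,0,0.38],[1,-0.88,0.35,-0.15,0,0,0.38],[1,0,0,0,0,0,0]]'
python3 - <<'E'
from h import *
o=get_obs();s=snapshot("wrist")
import pickle;pickle.dump((o,s),open("w3.pkl","wb"))
cv2.imwrite("pics/w3.png",cv2.resize(s["color"][:,:,::-1],(800,600),interpolation=cv2.INTER_CUBIC))
E
```

```text
clock: 10.38
tool_pos: [0.4977, 0.1977, 0.3253]
orientation: [-180.0, 0.0, -98.1]
force: [0.6, -0.4, -0.1]
opening: 0.0874
gripper_force: 0.0
clock: 11.0
tool_pos: [0.5074, 0.3161, 0.3441]
orientation: [-180.0, 0.0, -109.5]
force: [-0.6, -0.5, -0.1]
opening: 0.0875
gripper_force: 0.0
clock: 11.62
tool_pos: [0.5152, 0.4114, 0.3587]
orientation: [-180.0, 0.0, -118.5]
force: [0.2, -0.8, 0.7]
opening: 0.0877
gripper_force: 0.0
```

View pics/w3.png

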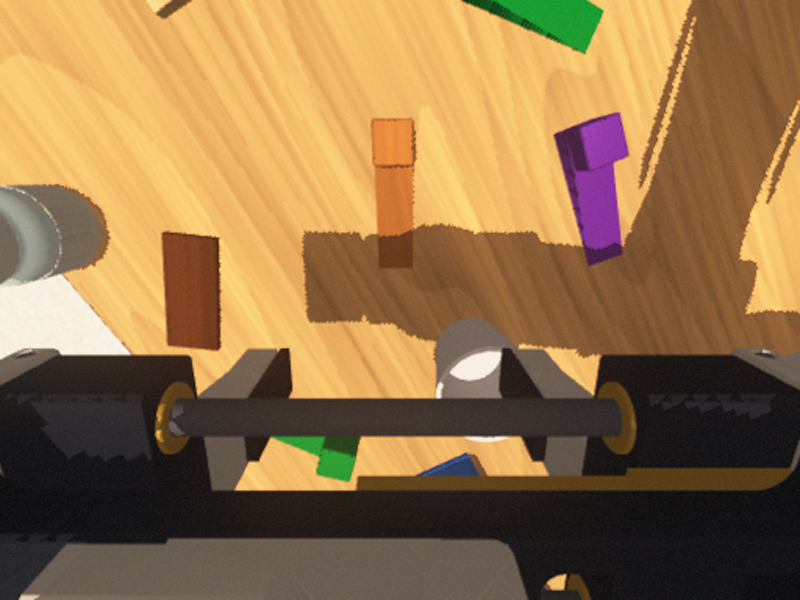

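The wedge is clear here: grip block top at (372–414, 119–166) and thin end at (379–412, 268). The nearest obstacles are the cup at (475,380), the rib at (190,290) and the purple wedge at (600,190).

Run:
```python
from h import *
import pickle
o,s=pickle.load(open("w3.pkl","rb"));k=1/1.5625
c=pix2w(s,393*k,142.5*k,.046,o);t=pix2w(s,395.5*k,268*k,.002,o)
cup=pix2w(s,475*k,365*k,.08,o);d=(t-c)[:2];print(c,t,cup,np.linalg.norm(d),np.degrees(np.arctan2(d[1],d[0])))
yaw=np.degrees(np.arctan2(d[1],d[0]))-180
plan(c[0],c[1],.26,yaw)
```

```text
[0.47075752 0.32499596 0.046     ] [0.51435401 0.40925677 0.002     ] [0.49057098 0.47969493 0.08      ] 0.09487116586137487 62.642985083836415
n 6
[0.64, -0.01, 0.66] -0.03
[0.64, -0.01, 0.66] -0.03
[0.64, -0.01, 0.66] -0.03
[0.64, -0.01, 0.66] -0.03
[0.64, -0.0, 0.66] -0.03
[0.64, -0.0, 0.66] -0.03
```

```bash
python3 -m handwheel '[[1,0.96,-0.01,0,0,0,-0.1],[1,0.96,-0.01,1,0,0,-0.1],[1,0.96,0,1,0,0,0],[1,0.96,0,1,0,0,0],[0.4,0,0,1,0,0,0]]'
python3 -m handwheel '[[0.4,0,0,1,0,0,0],[0.2,0,0,1,0,0,0],[0.2,0,0,0.87,0,0,0],[0,0,0,0,0,0,0]]'
```

```text
clock: 12.3
tool_pos: [0.4701, 0.3228, 0.2583]
orientation: [180.0, 0.0, -117.3]
force: [0.2, 1.2, -0.0]
opening: 0.0822
gripper_force: 0.0
clock: 12.8
tool_pos: [0.4704, 0.3239, 0.1854]
orientation: [180.0, -0.2, -117.3]
force: [0.4, -0.2, -0.2]
opening: 0.0474
gripper_force: 0.0
```

```bash
python3 -m handwheel '[[-1,0,0,0,0,0,0],[-1,0,0,0,0,0,0],[-1,0,0,0,0,0,0],[-1,0,0,0,0,0,0]]'
```

```text
clock: 13.3
tool_pos: [0.4711, 0.3254, 0.1876]
orientation: [-180.0, 0.1, -117.3]
force: [-0.9, 0.1, 6.4]
opening: 0.0282
gripper_force: 30.0
```

```bash
python3 -m handwheel '[[-1,0,0,-0.5,0,0,0],[-1,0,0,-1,0,0,0],[-1,0,0,-1,0,0,0],[-1,0,0,-1,0,0,0],[-1,0,0,-1,0,0,0]]'
python3 - <<'E'
from h import *
plan(.504,-.164,.31,-86.4)
E
```

```text
clock: 13.92
tool_pos: [0.4707, 0.3251, 0.3006]
orientation: [-180.0, 0.0, -117.3]
force: [-0.0, -0.6, -0.9]
opening: 0.0279
gripper_force: 30.0
n 20
[0.84, -0.51, -0.02] -0.26
[0.85, -0.48, -0.02] -0.26
[0.86, -0.46, -0.02] -0.26
[0.88, -0.44, -0.02] -0.26
[0.89, -0.41, -0.02] -0.26
[0.9, -0.39, -0.02] -0.26
[0.91, -0.37, -0.02] -0.26
[0.92, -0.34, -0.02] -0.26
[0.93, -0.32, -0.02] -0.26
[0.94, -0.29, -0.02] -0.26
[0.94, -0.27, -0.02] -0.26
[0.95, -0.24, -0.02] -0.26
[0.96, -0.21, -0.02] -0.26
[0.96, -0.19, -0.02] -0.26
[0.97, -0.16, -0.02] -0.26
[0.97, -0.14, -0.02] -0.26
[0.97, -0.11, -0.02] -0.26
[0.98, -0.08, -0.02] -0.26
[0.98, -0.06, -0.02] -0.26
[0.98, -0.03, -0.02] -0.26
```

```bash
python3 -m handwheel '[[-1,0.84,-0.51,-0.04,0,0,-0.26],[-1,0.85,-0.48,-0.04,0,0,-0.26],[-1,0.86,-0.46,-0.04,0,0,-0.26],[-1,0.88,-0.44,-0.04,0,0,-0.26],[-1,0.89,-0.41,-0.04,0,0,-0.26]]'
python3 -m handwheel '[[-1,0.9,-0.39,-0.02,0,0,-0.26],[-1,0.91,-0.37,-0.02,0,0,-0.26],[-1,0.92,-0.34,-0.02,0,0,-0.26],[-1,0.93,-0.32,-0.02,0,0,-0.26],[-1,0.94,-0.29,-0.02,0,0,-0.26]]'
python3 -m handwheel '[[-1,0.94,-0.27,-0.02,0,0,-0.26],[-1,0.95,-0.24,0,0,0,-0.26],[-1,0.96,-0.21,0,0,0,-0.26],[-1,0.96,-0.19,0,0,0,-0.26],[-1,0.97,-0.16,0,0,0,-0.26]]'
python3 -m handwheel '[[-1,0.97,-0.14,0,0,0,-0.26],[-1,0.97,-0.11,0,0,0,-0.26],[-1,0.98,-0.08,0,0,0,-0.26],[-1,0.98,-0.06,0,0,0,-0.26],[-1,0.98,-0.03,0,0,0,-0.26]]'
python3 -m handwheel '[[-1,0,0,0,0,0,0]]'
python3 - <<'E'
from h import *
plan(.504,-.164,.22,-86.4)
E
```

```text
clock: 14.55
tool_pos: [0.4789, 0.2022, 0.3048]
orientation: [-180.0, 0.0, -109.4]
force: [0.8, 0.1, -0.6]
opening: 0.0276
gripper_force: 30.0
clock: 15.18
tool_pos: [0.4876, 0.0797, 0.3073]
orientation: [-180.0, 0.0, -101.6]
force: [0.3, -0.1, -0.9]
opening: 0.028
gripper_force: 30.0
clock: 15.8
tool_pos: [0.4962, -0.0425, 0.3077]
orientation: [-180.0, 0.0, -93.8]
force: [0.1, 0.0, -0.6]
opening: 0.0281
gripper_force: 30.0
clock: 16.42
tool_pos: [0.5052, -0.1647, 0.3077]
orientation: [-180.0, 0.0, -86.0]
force: [0.3, 0.4, -0.3]
opening: 0.0279
gripper_force: 30.0
clock: 16.55
tool_pos: [0.5051, -0.165, 0.3075]
orientation: [-180.0, -0.0, -86.2]
force: [-0.1, 0.1, -0.3]
opening: 0.0279
gripper_force: 30.0
n 4
[-0.01, 0.01, 0.87] 0.01
[-0.01, 0.01, 0.87] 0.01
[-0.01, 0.01, 0.87] 0.01
[-0.01, 0.01, 0.87] 0.01
```

```bash
python3 -m handwheel '[[-1,-0.02,0.04,0.9,0,0,0.03],[-1,-0.02,0,0.9,0,0,0],[-1,0,0,0.9,0,0,0],[-1,0,0,0.9,0,0,0],[-1,0,0,0.5,0,0,0]]'
python3 -m handwheel '[[-1,0,0,0.1,0,0,0],[-1,0,0,0,0,0,0]]'
python3 -m handwheel '[[-1,0,0,0.06,0,0,0],[-1,0,0,0,0,0,0]]'
```

```text
clock: 17.18
tool_pos: [0.504, -0.1624, 0.2038]
orientation: [179.9, 0.0, -86.3]
force: [0.3, 0.3, 0.4]
opening: 0.028
gripper_force: 30.0
clock: 17.42
tool_pos: [0.5045, -0.1628, 0.2025]
orientation: [-180.0, -0.0, -86.2]
force: [0.6, 0.3, -0.6]
opening: 0.0279
gripper_force: 30.0
clock: 17.68
tool_pos: [0.5043, -0.163, 0.2008]
orientation: [-180.0, -0.0, -86.3]
force: [-0.5, -0.4, -0.5]
opening: 0.0278
gripper_force: 30.0
```

```bash
python3 -m handwheel '[[-1,0,0,0.04,0,0,0],[-1,0,0,0,0,0,0]]'
python3 -m handwheel '[[-1,0,0,0.04,0,0,0],[-1,0,0,0,0,0,0]]'
python3 - <<'E'
from h import *
o=get_obs();s=snapshot("wrist")
import pickle;pickle.dump((o,s),open("w4.pkl","wb"))
cv2.imwrite("pics/w4.png",cv2.resize(s["color"][:,:,::-1],(800,600),interpolation=cv2.INTER_CUBIC))
s=snapshot("side");R,t=np.array(s["R"]),np.array(s["t"]);q=R@np.array([.5,-.1,.03])+t
u,v=int(s["fx"]*q[0]/q[2]+s["cx"]),int(s["fy"]*q[1]/q[2]+s["cy"]);print(u,v)
c=s["color"][v-55:v+55,u-70:u+70,::-1];cv2.imwrite("pics/s4.png",cv2.resize(c,(764,600),interpolation=cv2.INTER_CUBIC))
E
```

```text
clock: 17.92
tool_pos: [0.5044, -0.163, 0.1996]
orientation: [-180.0, -0.0, -86.3]
force: [0.0, 0.1, 2.0]
opening: 0.0278
gripper_force: 30.0
clock: 18.18
tool_pos: [0.5043, -0.163, 0.1996]
orientation: [-180.0, -0.0, -86.2]
force: [-3.5, 0.9, 13.7]
opening: 0.0278
gripper_force: 30.0
289 232
```

View pics/s4.png

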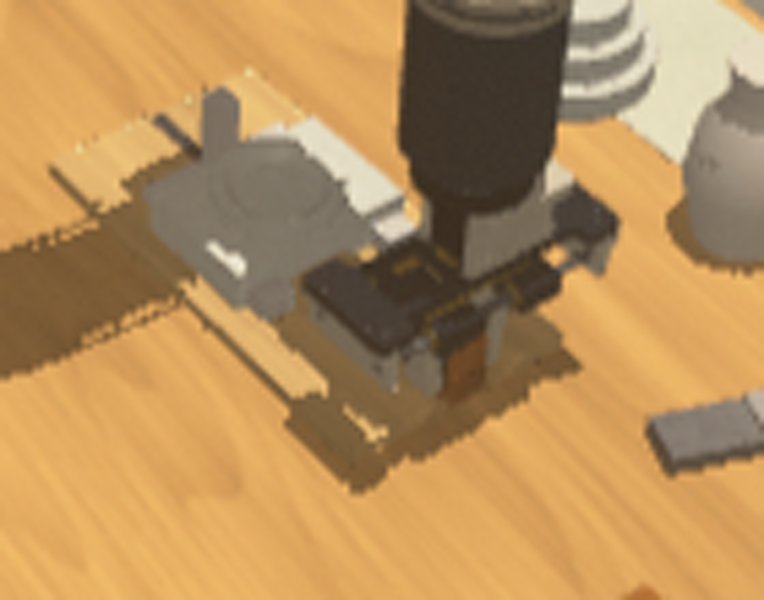

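The wedge is flat on the board between the lugs, with the mould snug behind them. I'll relieve the downward push a little and slide it in.

```bash
python3 -m handwheel '[[-1,0,0,-0.03,0,0,0],[-1,-0.3,0,0,0,0,0],[-1,-0.4,0,0,0,0,0],[-1,-0.4,0,0,0,0,0],[-1,-0.4,0,0,0,0,0]]'
python3 -m handwheel '[[-1,-0.2,0,0,0,0,0],[-1,-0.1,0,0,0,0,0],[-1,0,0,0,0,0,0]]'
python3 -m handwheel '[[-1,-0.12,0,0,0,0,0],[-1,-0.12,0,0,0,0,0],[-1,-0.0,0,0,0,0,0]]'
```

```text
clock: 18.9
tool_pos: [0.5022, -0.125, 0.1996]
orientation: [-179.9, -0.0, -86.2]
force: [-0.1, -2.4, 5.6]
opening: 0.028
gripper_force: 30.0
clock: 19.27
tool_pos: [0.5017, -0.1174, 0.1996]
orientation: [-179.9, -0.0, -86.2]
force: [-0.5, -0.2, 6.0]
opening: 0.0279
gripper_force: 30.0
clock: 19.65
tool_pos: [0.5013, -0.1115, 0.1996]
orientation: [-179.9, -0.0, -86.2]
force: [0.3, -0.8, 6.5]
opening: 0.028
gripper_force: 30.0
```

```bash
for i in 1; do
python3 -m handwheel '[[-1,-0.12,0,0,0,0,0],[-1,0,0,0,0,0,0]]'
python3 -m handwheel '[[-1,-0.1,0,0,0,0,0],[-1,0,0,0,0,0,0]]'
python3 -m handwheel '[[-1,-0.1,0,0,0,0,0],[-1,0,0,0,0,0,0]]'
python3 -m handwheel '[[-1,-0.1,0,0,0,0,0],[-1,0,0,0,0,0,0]]'
done
```

```text
clock: 19.9
tool_pos: [0.5011, -0.1085, 0.1996]
orientation: [-179.9, -0.0, -86.2]
force: [-0.2, -1.5, 6.5]
opening: 0.0282
gripper_force: 30.0
clock: 20.15
tool_pos: [0.5009, -0.1061, 0.1996]
orientation: [-179.9, -0.0, -86.2]
force: [0.4, -1.7, 6.0]
opening: 0.0275
gripper_force: 30.0
clock: 20.4
tool_pos: [0.5008, -0.1036, 0.1996]
orientation: [-179.9, -0.0, -86.2]
force: [-1.1, -1.5, 5.7]
opening: 0.0276
gripper_force: 30.0
clock: 20.65
tool_pos: [0.5006, -0.1012, 0.1996]
orientation: [-179.9, -0.0, -86.2]
force: [-1.1, -2.4, 6.0]
opening: 0.0279
gripper_force: 30.0
```

```bash
python3 -m handwheel '[[-1,-0.1,0,0,0,0,0],[-1,0,0,0,0,0,0]]'
python3 -m handwheel '[[-1,-0.1,0,0,0,0,0],[-1,0,0,0,0,0,0]]'
python3 -m handwheel '[[-1,-0.1,0,0,0,0,0],[-1,0,0,0,0,0,0]]'
python3 - <<'E'
from h import *
o=get_obs();s=snapshot("wrist")
import pickle;pickle.dump((o,s),open("w5.pkl","wb"))
cv2.imwrite("pics/w5.png",cv2.resize(s["color"][:,:,::-1],(800,600),interpolation=cv2.INTER_CUBIC))
E
```

```text
clock: 20.9
tool_pos: [0.5004, -0.099, 0.1996]
orientation: [-180.0, -0.0, -86.2]
force: [0.2, -4.5, 5.9]
opening: 0.028
gripper_force: 30.0
clock: 21.15
tool_pos: [0.5001, -0.0967, 0.1996]
orientation: [-180.0, -0.1, -86.2]
force: [1.5, -7.1, 5.1]
opening: 0.0278
gripper_force: 30.0
clock: 21.4
tool_pos: [0.4999, -0.0943, 0.1996]
orientation: [-180.0, -0.1, -86.2]
force: [1.4, -6.8, 5.8]
opening: 0.0278
gripper_force: 30.0
```

View pics/w5.png

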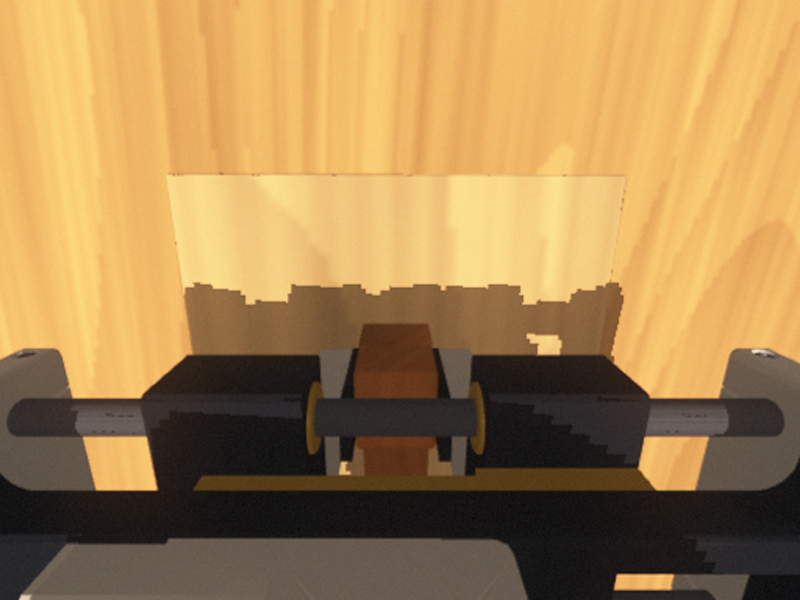

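The wrist view shows the board's front edge at row 175 (cols 170–625), with the wedge centred at col 396. The force step at y ≈ -0.100 marks contact with the lip, so 5 mm of lift should come at about y = -0.080. A quick check, then I'll go on in small steps.

```bash
python3 - <<'E'
from h import *
import pickle
o,s=pickle.load(open("w5.pkl","rb"));k=1/1.5625
a,b=[pix2w(s,u*k,175*k,.012,o) for u in(168,625)]
m=(a+b)/2;bx=np.array([-.0628,.998]);print(a,b,"board origin",m[:2]+.17*bx)
E
python3 -m handwheel '[[-1,-0.1,0,0,0,0,0],[-1,-0.1,0,0,0,0,0],[-1,0,0,0,0,0,0]]'
python3 -m handwheel '[[-1,-0.1,0,0,0,0,0],[-1,-0.1,0,0,0,0,0],[-1,0,0,0,0,0,0]]'
```

```text
[ 0.59413549 -0.16597905  0.012     ] [ 0.41702963 -0.17772356  0.012     ] board origin [ 0.49490656 -0.0021913 ]
clock: 21.82
tool_pos: [0.4995, -0.0893, 0.1996]
orientation: [-180.0, -0.1, -86.2]
force: [-0.1, -7.6, 5.6]
opening: 0.0278
gripper_force: 30.0
clock: 22.2
tool_pos: [0.4992, -0.0843, 0.1996]
orientation: [-180.0, -0.1, -86.2]
force: [-0.7, -7.6, 5.6]
opening: 0.0276
gripper_force: 30.0
```

```bash
python3 -m handwheel '[[-1,-0.12,0,0,0,0,0],[-1,0,0,0,0,0,0],[-1,0,0,0,0,0,0],[-1,0,0,0,0,0,0]]'
python3 - <<'E'
from h import *
s=snapshot("side");v,u=232,289
c=s["color"][v-55:v+55,u-70:u+70,::-1];cv2.imwrite("pics/s6.png",cv2.resize(c,(764,600),interpolation=cv2.INTER_CUBIC))
E
```

```text
clock: 22.7
tool_pos: [0.499, -0.0813, 0.1996]
orientation: [-180.0, -0.1, -86.2]
force: [-0.4, -6.7, 6.6]
opening: 0.0276
gripper_force: 30.0
```

View pics/s6.png

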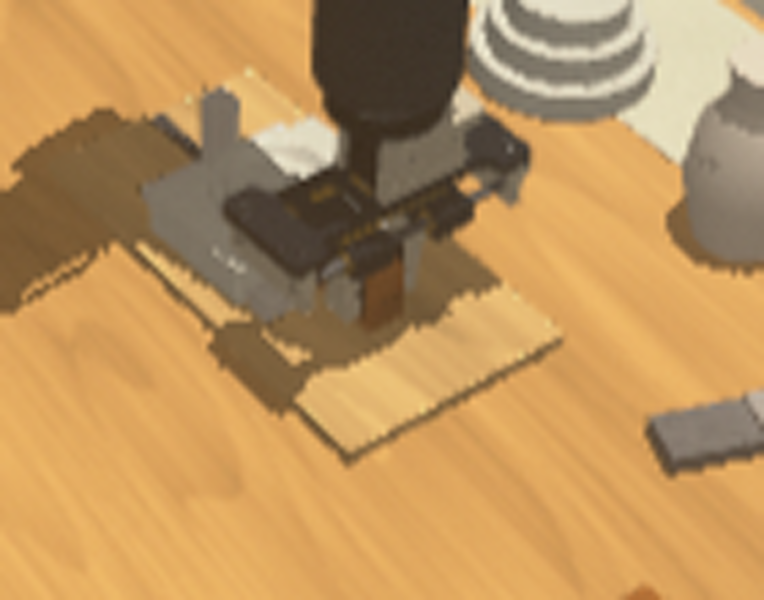

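The wedge is in under the mould, the post has not moved (220,100), and the steady ~7 N push matches the edge resting on the ramp. I'm handing the job in.

```bash
python3 -c "
from plant import *
print(close_job())"
```

```text
the job is handed in; nothing more can be done
None
```

I handed the job in at about 23 s; it returned no verdict. The stop holds the mould snug against the lugs, and the wedge, still gripped, lies flat between them under the front edge. I put the lift at about 5 mm, worked out from wedge travel and push force, not measured directly.

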